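# Open the combination-locked sample safe

### The job

Open the blue steel sample safe on the counter: turn its combination dial right (clockwise seen from above) to 15, left to 30, then right again through 25, where it takes up the bolt, and on until you feel the bolt come up firm against its stop, without forcing it. Then raise the lid by its handle until it stands open by itself at 45 degrees or more, and let go. Leave the things around the safe where they are.

Things in the scene. Friction and masses are not known exactly. Their poses are not given: they have to be found in the camera images.
- safe: Blue steel top-opening sample safe fixed to the counter, 300 (x) by 300 (y) by 110 mm high; origin at the centre of its underside, front towards its -x. The front 100 mm of its top is the fixed lock deck with the dial in the middle; behind it, flush, lies the lid, front edge at x = -50, hinged at the back. The dial axis is at x = -100, y = 0.
- dial_axis (a point): On the dial's axis, 28 mm above the deck (138 mm above the counter), halfway up the wing grip; axes as the safe's. Wing grip: upright steel bar across the dial's centre along its 0-20 line, 48 mm long, 12 mm thick, from 14 to 42 mm above the deck: pinch it across the 12 mm. Its direction is the safe's yaw + the dial joint's value.
- dial (a joint): Dial angle, rad: grows turned LEFT (counter-clockwise from above), shrinks turned RIGHT, endless. Number at the index = value / 0.15708 (modulo 40). Starts between 19 and 27, stays where left, light to turn (0.03 to 0.2 N m, small bumps near 25 and 29). Hit 15 and 30 within 1 division. Overshot 15: turn left to 36, right to 15 again. Overshot 30: turn on left to 36, then begin again.
- dial_zero (a point): The 0 mark (the broadest) on the dial's top face, 33 mm from its axis; it turns with the dial. Black disc 80 mm across, its face 14 mm above the deck, 40 white divisions numbered clockwise round the disc; long marks = 10, 20, 30 with one, two, three pips; middling marks = 5, 15, 25, 35. The dark line on the wing grip points to 0.
- dial_index (a point): The index: black mark on the fixed steel ring (98 mm across, 4 mm high) round the dial, on its far (+x) side, 46 mm from the axis. The dial reads the number of the mark next to it. Within the lock two gated wheels are picked up with 10 divisions of lost motion each; they lie gathered so that right to 15 sets the first and left to 30 the second.
- bolt: Steel bolt in the safe, hidden; origin 60 mm beyond the dial's axis. In the last right turn the dial takes it up a little below 25 and draws it towards the safe's -y against friction: about 0.15 to 0.3 N m at the dial. It frees the lid after 6 mm. If the dial runs freely on below 21 it took nothing up: turn left to 36, dial again.
- stop_block: Hidden block that carries the screw at which the drawn bolt stops, somewhere between readings 23.5 and 21.4, different each time; the block's pose does not tell where. There the load at the dial rises steeply, about 0.027 N m per newton on the stop. 2 to 15 N on the stop (0.05 to 0.4 N m above the drawing load) is right, more is forcing.
- lid (a joint): Opening angle of the lid in rad, 0 closed, up to 1.5; friction hinges hold it wherever it is left. 296 mm wide, 196 mm deep, about 0.7 kg, about 10 N at the handle to raise it. Held down by the bolt until that is drawn.
- lid_handle (a point): Middle of the lid's handle, a round steel bar 10 mm thick and 100 mm long along the safe's y, its centre 30 mm above the lid on two end posts, 85 mm beyond the dial's axis when shut. Moves with the lid: in the lid's frame it stands 163 mm before the hinge line and 30 mm above the lid.
- lid_hinge (a point): Middle of the lid's hinge line, at the safe's back edge, 148 mm beyond its centre, 110 mm above the counter; the line runs along the safe's y.
- cube: Bystander: 90 mm school cube, wood below, blue above, 0.45 kg; origin under its centre.
- cone: Bystander: amber clear cone, 84 mm across, 120 mm high; origin under its centre.
- tape_reel: Bystander: dark red tape reel, 96 mm across, 30 mm high, brass crank on top; origin under its centre.
- beaker: Bystander: glass beaker, 72 mm across, 95 mm high; origin under its centre.

How it is judged (in metres and radians):
On the way:
1. the bolt is drawn up against its stop (at least 1.5 N on the stop) (contact force between bolt and stop_block above 1.5 N), for 0.1 s.
At the end, for the whole second after the job is handed in: the lid stands still, open by at least 0.7 rad (40 degrees), and the cube, cone, tape reel and beaker stand upright within 30 mm of where they were (value of joint lid above 0.7 rad and velocity of joint lid between -0.05 and 0.05 rad/s and distance of each of cube, cone, tape_reel, beaker from where it was at the start of the episode below 0.03 m and angle between each of cube, cone, tape_reel, beaker's own z axis and vertical below 0.2 rad); the robot touches nothing.
It fails at once if the dial is forced: more than 15 N between the bolt and its stop (contact force between bolt and stop_block above 15 N).
It fails at once if a bystander is pushed more than 30 mm or tipped over (distance of any of cube, cone, tape_reel, beaker from where it was at the start of the episode above 0.03 m or angle between any of cube, cone, tape_reel, beaker's own z axis and vertical above 0.5 rad).
It also fails if it takes over 64 s, if anything falls off the work surface, if the arm or the gripper's body presses on something with over 40 N, if the wrist force passes 120 N, or if a joint passes its speed limit or range.

### The arm

A 6-joint arm with a two-finger parallel gripper is mounted at the origin on the work surface. World frame = base frame: x ahead of the robot, y to its left, z up, the work surface at z = 0. Lengths are in mm, angles in rad, forces in N, time in s.
With the tool pointing down it reaches from about 300 to 875 mm from the base axis. Payload 6.4 kg.
Tool frame: the origin (TCP) lies on the mounting face of the last link; the fingertips stand 173 mm ahead of it and the grasp point (between the pads) lies 155 mm ahead of it; z points along the fingers, y is the line along which they close (so a half turn about z gives the same grasp; the last joint's range is limited). The gripper opens to 85 mm and grips with 20 to 120 N. Pads are 22 mm wide; open, the fingers measure 114 mm over their backs; the gripper's body (76 mm by 85 mm) begins 54 mm behind the grasp point. The pads swing forward as they close: fully open they stand 13 mm farther back than shut.
Start: joints at [-1.324, 0.181, 1.607, -0, 1.354, -0.206], TCP at [251.572, -517.063, 404.688] pointing down, gripper open.
Joint ranges: [-2.99, 2.99], [-0.89, 2.07], [0.3, 2.58], [-1.14, 4.28], [0, 2.63], [-3.12, 3.12]. Speed limits (rad/s): [2.57, 2.57, 3.01, 3.14, 3.14, 3.14].

### API

Orientations are given as a rotation vector (axis times angle).
In Python, from cell import * gives the robot as it stands.
- The arm moves only by the tool drive_tool, never from a script. Its argument "rows" is a list of rows, each an object with "angular": the turn, a rotation vector about the tool's x, y, z in degrees, a list of three; "delta_pos": the shift along the tool's x, y, z in cm, a list of three; "hand": the closure in counts, from 0 (fully open) to 255 (shut). In form: [{"angular": [wx, wy, wz], "delta_pos": [tx, ty, tz], "hand": hand}, ...]. A call has 1 to 12 rows; each row is the pose to reach, as a shift and turn from the pose commanded when the call began, along the tool's axes at that moment; what a row does not reach only later rows make up. A row lasts 1/10 s, in which the tool goes at most 50 mm and 8.59 degrees, less where a joint would pass 70% of its speed; a pose out of reach is approached as far as the arm can. A call with a gripper value outside its range is refused whole. The fingers move at their own pace and stop on an object; "force" is the grip in N (left out, the last holds). Time passes only in rows, so rows that repeat a pose let the fingers close. It gives the time, the measured TCP pose, the force, the opening and the grip force at its end, in the units of the state.
- state(): the state, without advancing time (a new reading comes with each control period).
- grab_frame(name): name is "scene" or "side" or "wrist"; returns a dict with "pixels" (420x560x3 uint8, red, green, blue), "intrinsics" (3x3 intrinsics, pixels), "position" and "rotation" of the camera in the world; the wrist camera has in their place "T_tool_cam" (4x4, takes a point from camera to tool coordinates, whose origin is the TCP and whose axes are the flange's). Camera axes: x right, y down, z forward; pixel columns grow to the right and rows downward; lengths in mm; the calibration is good to about 2 mm. A picture is of the moment at which its call begins: read the wrist's pose just before it. There is no depth.
- hand_in(): hands the job in; it is judged then, once.
The state is a dict: "time_s": time; "joint_pos": joint angles; "qd": joint speeds; "joint_torque": joint torques, N m; "ee_pos": TCP position; "orientation": TCP orientation; "wrist_force": force on the tool from outside, world axes, zero at the start; "wrist_torque": the same for the moment, N m; "grip_width": opening from 0.0 (shut) to 1.0 (fully open); "grasp_force": force on a finger pad.
Only numpy, scipy, OpenCV 4.12 (cv2) and the standard library are available. Lean on these libraries where they do the work, as an engineer would, in place of code of your own. Each camera call takes 0.05 s, during which the arm holds its last target. There are 200 camera calls.

## Working session

There is one attempt and no reset: what is moved stays moved. The work goes in short steps, Python scripts to look and compute and a tool call to move; the robot and the scene stay as the last step left them, time stands still between calls to the robot, and variables do not carry over. Pictures are saved under pics/ and viewed, at most 10 in all, crops included, and the job is handed in when it is done.

Besides the shell and the picture viewer there is one more tool, called after "Call:" in YAML: its name, and indented under it one key for each argument. drive_tool: Moves the arm, as the interface text tells. Its arguments: {"type":"object","properties":{"rows":{"type":"array","items":{"type":"object","properties":{"angular":{"type":"array","items":{"type":"number"}},"delta_pos":{"type":"array","items":{"type":"number"}},"hand":{"type":"number"}}}},"force":{"type":"number"}},"required":["rows"]}

```bash
mkdir -p pics; ls
python3 - <<'E'
from cell import *
import cv2,numpy as np
s=state();print(s)
a=grab_frame("scene");b=grab_frame("side")
for n,f in(("scene",a),("side",b)):
    cv2.imwrite(f"pics/{n}0.png",f["pixels"][:,:,::-1]);print(n,f["intrinsics"],f["position"],f["rotation"])
s=np.hstack([a["pixels"],b["pixels"]])[:,:,::-1]
w=grab_frame("wrist");cv2.imwrite("pics/wrist0.png",w["pixels"][:,:,::-1]);print(w["T_tool_cam"],w["intrinsics"])
E
```

```text
pics
{'time_s': 0.0, 'joint_pos': array([-1.32430776e+00,  1.81562489e-01,  1.60801487e+00, -8.94727134e-07,
        1.35378511e+00, -2.06306815e-01]), 'qd': array([-0.00063118,  0.00064595, -0.00014397, -0.0004459 , -0.00151478,
        0.00052002]), 'joint_torque': array([ 1.77520622e-03, -4.44872332e+01, -3.51333547e+01, -1.89019693e-04,
        9.14165808e-03, -2.47851915e-05]), 'ee_pos': array([ 251.50061711, -516.79957046,  403.76849904]), 'orientation': array([-3.05969900e+00, -7.04792037e-01,  5.71891123e-05]), 'wrist_force': array([-0.05822884, -0.8012562 , -0.62922378]), 'wrist_torque': array([-0.04189858,  0.04845345,  0.00623445]), 'grasp_force': 0.0, 'grip_width': 1.0025221088478997}
scene [[524.22270136   0.         282.76585859]
 [  0.         524.22270136 213.73805329]
 [  0.           0.           1.        ]] [1141.28375445 -166.35986149  945.7862051 ] [-2.12618571 -1.48593008  0.45960645]
side [[520.4206263    0.         278.21862782]
 [  0.         520.4206263  207.67763074]
 [  0.           0.           1.        ]] [350.4243292  824.72827996 686.38089294] [-0.41158829  2.63627768 -1.38641749]
[[ 4.34190377e-04 -9.45995847e-01 -3.24178452e-01  8.27562770e+01]
 [ 9.99999567e-01  6.77440609e-04 -6.37506323e-04  2.00934245e-01]
 [ 8.22689982e-04 -3.24178035e-01  9.45995732e-01  3.10597465e+01]
 [ 0.00000000e+00  0.00000000e+00  0.00000000e+00  1.00000000e+00]] [[304.64044026   0.         280.05448288]
 [  0.         304.64044026 214.11426346]
 [  0.           0.           1.        ]]
```

View pics/scene0.png

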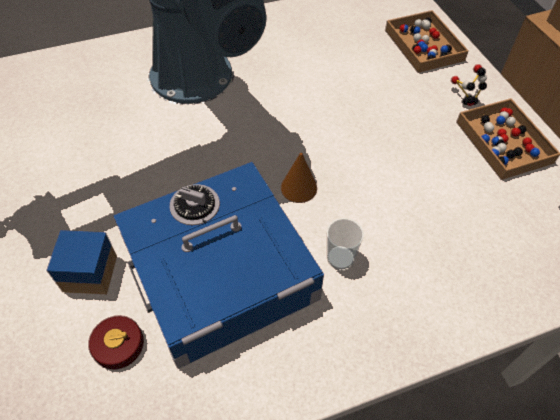

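View pics/side0.png

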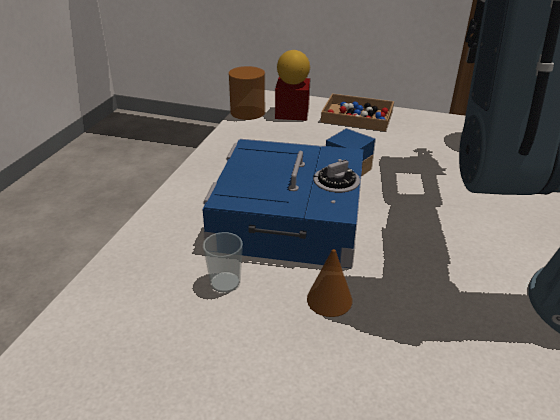

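The scene view shows the safe with its dial at about (194,203), the handle from (187,245) to (238,221), and top corners near (115,213), (253,164), (322,270) and (170,335). The side view shows the dial at about (337,178). The cone and beaker stand on the safe's +y side, the cube and reel on its -y side.

```bash
cat > h.py <<'E'
import numpy as np,cv2
from scipy.spatial.transform import Rotation as R
def campose(f,s=None):
    if "T_tool_cam" in f:
        T=np.eye(4);T[:3,:3]=R.from_rotvec(s["orientation"]).as_matrix();T[:3,3]=s["ee_pos"]
        M=T@f["T_tool_cam"];return M[:3,:3],M[:3,3]
    r=np.array(f["rotation"]);return (r if r.ndim==2 else R.from_rotvec(r).as_matrix()),np.array(f["position"])
def ray(f,uv,s=None):
    Rm,p=campose(f,s);d=Rm@np.linalg.solve(f["intrinsics"],[uv[0],uv[1],1.]);return p,d
def onz(f,uv,z,s=None):
    p,d=ray(f,uv,s);return p+d*(z-p[2])/d[2]
def proj(f,P,s=None):
    Rm,p=campose(f,s);c=f["intrinsics"]@(Rm.T@(np.array(P)-p));return c[:2]/c[2]
E
python3 - <<'E'
from cell import *
from h import *
f=grab_frame("scene");g=grab_frame("side")
for n,fr,uv,z in [("dial",f,(194,203),118),("h1",f,(187,244),140),("h2",f,(238,221),140),("c1",f,(115,213),110),("c2",f,(253,164),110),("c3",f,(322,271),110),("c4",f,(170,335),110),("dialS",g,(337,178),118),("h1S",g,(300,152),140),("h2S",g,(293,188),140),("cone",f,(299,188),0),("beaker",f,(341,260),0),("cube",f,(82,243),90),("reel",f,(117,340),30)]:
    print(n,onz(fr,uv,z).round(0))
for n,fr in(("scene",f),("side",g)):
    hsv=cv2.cvtColor(fr["pixels"],cv2.COLOR_RGB2HSV);m=cv2.inRange(hsv,(100,120,30),(125,255,255))
    m=cv2.morphologyEx(m,cv2.MORPH_CLOSE,np.ones((9,9)))
    c=max(cv2.findContours(m,0,2)[0],key=cv2.contourArea)
    print(n,cv2.approxPolyDP(c,5,True)[:,0].tolist())
E
```

```text
dial [ 513. -110.  118.]
h1 [ 615. -147.  140.]
h2 [598. -46. 140.]
c1 [ 478. -260.  110.]
c2 [451.  32. 110.]
c3 [734.  69. 110.]
c4 [ 760. -218.  110.]
dialS [ 510. -106.  118.]
h1S [ 604. -152.  140.]
h2S [578.  -6. 140.]
cone [464. 134.   0.]
beaker [670. 147.   0.]
cube [ 512. -334.   90.]
reel [ 700. -315.   30.]
scene [[251, 162], [197, 183], [220, 198], [218, 212], [203, 224], [185, 225], [171, 216], [174, 192], [114, 215], [174, 357], [191, 361], [305, 306], [320, 287], [321, 271]]
side [[374, 139], [345, 129], [325, 146], [239, 140], [203, 208], [205, 231], [237, 234], [244, 255], [323, 264], [337, 253], [339, 259], [341, 247], [353, 246], [359, 185], [329, 192], [313, 182], [313, 174], [346, 159], [360, 175]]
```

Call:
drive_tool:
  rows:
    - {"angular":[0,0,0],"delta_pos":[41.3,-25.4,0],"hand":0}
    - {"angular":[0,0,0],"delta_pos":[41.3,-25.4,0],"hand":0}
    - {"angular":[0,0,0],"delta_pos":[41.3,-25.4,0],"hand":0}
    - {"angular":[0,0,0],"delta_pos":[41.3,-25.4,0],"hand":0}
    - {"angular":[0,0,0],"delta_pos":[41.3,-25.4,0],"hand":0}
    - {"angular":[0,0,0],"delta_pos":[41.3,-25.4,0],"hand":0}
    - {"angular":[0,0,0],"delta_pos":[41.3,-25.4,0],"hand":0}
    - {"angular":[0,0,0],"delta_pos":[41.3,-25.4,0],"hand":0}
    - {"angular":[0,0,0],"delta_pos":[41.3,-25.4,0],"hand":0}
    - {"angular":[0,0,0],"delta_pos":[41.3,-25.4,0],"hand":0}
    - {"angular":[0,0,0],"delta_pos":[41.3,-25.4,0],"hand":0}
    - {"angular":[0,0,0],"delta_pos":[41.3,-25.4,0],"hand":0}

```text
time_s: 1.45
ee_pos: [512.0, -107.2, 404.5]
orientation: [3.061, 0.709, -0.001]
wrist_force: [-1.7, -0.1, -0.2]
grip_width: 1.001
grasp_force: 0.0
```

Run:
```python
from cell import *
from h import *
s=state();f=grab_frame("wrist");np.savez("w1.npz",p=f["pixels"],K=f["intrinsics"],T=f["T_tool_cam"],e=s["ee_pos"],o=s["orientation"])
print(s["time_s"],s["ee_pos"],s["orientation"],s["wrist_torque"],s["wrist_force"])
cv2.imwrite("pics/w1.png",cv2.resize(f["pixels"][:,:,::-1],(800,600),interpolation=cv2.INTER_CUBIC))
print(proj(f,[512,-108,118],s))
```

```text
1.45 [ 511.99380029 -107.20691646  404.48664653] [ 3.06057495e+00  7.08691617e-01 -9.67843263e-04] [ 0.02588516 -0.02595097  0.00077105] [-1.68582112 -0.14529255 -0.23301172]
[280.87075177 209.17208028]
```

View pics/w1.png

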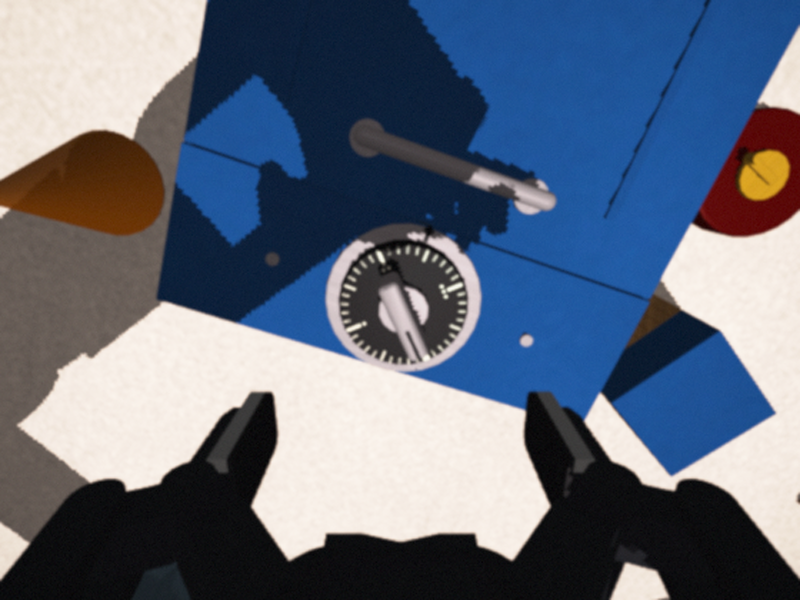

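The wrist view shows the dial at (403,305), the handle from (368,138) to (540,195), and the front edge from (160,300) to (590,417) in the enlarged picture. The wing's dark line points to about (418,358). I'll rectify to read the dial.

Run:
```python
from h import *
d=np.load("w1.npz");f=dict(pixels=d["p"],intrinsics=d["K"],T_tool_cam=d["T"]);s=dict(ee_pos=d["e"],orientation=d["o"])
k=.7
P=lambda u,v,z:onz(f,(u*k,v*k),z,s)
for n,u,v,z in[("fl",160,300,110),("fr",585,415,110),("h1",368,138,140),("h2",540,197,140),("slit1",185,143,110),("slit2",645,298,110),("ringcL",327,300,114),("ringR",480,296,114),("ringTop",405,224,114),("ringB",402,371,114),("s1",272,259,110),("s2",526,341,110)]: print(n,P(u,v,z).round(1))
fl,fr,a,b,h1,h2=[P(*q)[:2] for q in[(160,300,110),(585,415,110),(185,143,110),(645,298,110),(368,138,140),(540,197,140)]]
for x,y in((fl,fr),(a,b),(h1,h2)):
    t=x-y;print(np.degrees(np.arctan2(-t[0],t[1])),np.linalg.norm(t))
# ring: bright low-sat, or dial black
c=(P(327,300,114)+P(480,296,114)+P(405,224,114)+P(402,371,114))/4;print(c)
S=8;N=560
ps=[(c[0]+35*i,c[1]+35*j,124) for i,j in((1,1),(1,-1),(-1,-1),(-1,1))]
src=np.float32([proj(f,p,s) for p in ps]);dst=np.float32([[N/2-35*S*j,N/2-35*S*i] for i,j in((1,1),(1,-1),(-1,-1),(-1,1))])
# up = +x world, left = +y
H=cv2.getPerspectiveTransform(src,dst)@np.eye(3)
A=np.array([[.75,0,70],[0,.75,70],[0,0,1]])
w=cv2.warpPerspective(f["pixels"],A@H,(560,560),flags=cv2.INTER_CUBIC)
cv2.imwrite("pics/w1r.png",w[:,:,::-1])
```

```text
fl [441.3  28.5 110. ]
fr [ 489.5 -262.3  110. ]
h1 [587.1 -52.6 140. ]
h2 [ 600.5 -145.2  140. ]
slit1 [539.1  41.9 110. ]
slit2 [ 578.4 -248.   110. ]
ringcL [489.6 -67.1 114. ]
ringR [ 534.2 -152.   114. ]
ringTop [553.6 -90.1 114. ]
ringB [ 465.8 -131.2  114. ]
s1 [497.7 -26.1 110. ]
s2 [ 519.6 -195.7  110. ]
9.420457597881397 294.80653669676985
7.711322560096843 292.6053995844758
8.212165720820437 93.62297004462611
[ 510.80312222 -110.09442353  114.        ]
```

View pics/w1r.png

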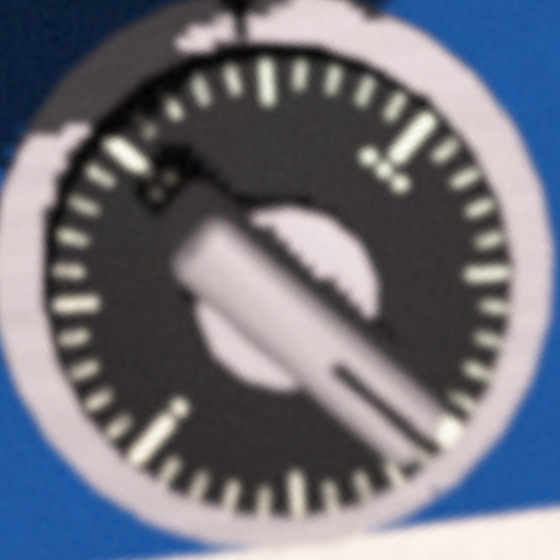

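The rectified view shows the dial centre at (282,287), the 25 mark at (265,82), just right of the index at (240,15), the 20 mark at (128,155), and 0 at the lower right. The reading is about 24.6, and the wing lies at world yaw 49°. Now I'll align and descend.

Call:
drive_tool:
  rows:
    - {"angular":[0,0,-23],"delta_pos":[-0.3,0.2,4],"hand":0}
    - {"angular":[0,0,-23],"delta_pos":[-0.3,0.2,7],"hand":0}
    - {"angular":[0,0,-23],"delta_pos":[-0.3,0.2,8.5],"hand":0}
    - {"angular":[0,0,-23],"delta_pos":[-0.3,0.2,9.5],"hand":0}
    - {"angular":[0,0,-23],"delta_pos":[-0.3,0.2,10.2],"hand":0}
    - {"angular":[0,0,-23],"delta_pos":[-0.3,0.2,10.2],"hand":0}
    - {"angular":[0,0,-23],"delta_pos":[-0.3,0.2,10.2],"hand":0}
  force: 30

```text
time_s: 2.2
ee_pos: [510.3, -111.5, 303.5]
orientation: [2.859, 1.299, 0.001]
wrist_force: [0.2, 0.0, 0.4]
grip_width: 1.005
grasp_force: 0.0
```

Run:
```python
from cell import *
from h import *
s=state();f=grab_frame("wrist")
print(s["time_s"],s["ee_pos"],R.from_rotvec(s["orientation"]).as_matrix()[:,0],s["joint_pos"],s["wrist_torque"],s["wrist_force"])
cv2.imwrite("pics/w2.png",f["pixels"][:,:,::-1])
```

```text
2.2 [ 510.28526175 -111.54194011  303.520732  ] [6.58055809e-01 7.52969091e-01 3.16295713e-04] [-4.42669762e-01  1.80953105e-01  1.82733447e+00 -6.16540037e-05
  1.13194523e+00  2.75590455e-01] [0.0386253  0.00198112 0.01217221] [0.24687453 0.04795212 0.37938933]
```

View pics/w2.png

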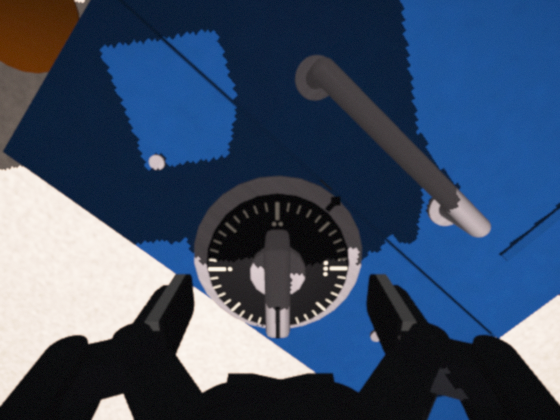

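The wing is upright in the picture at (278,285), centred between the fingers and aligned with the tool's x. Closing.

Call:
drive_tool:
  rows:
    - {"angular":[0,0,0],"delta_pos":[0,0,0],"hand":255}
    - {"angular":[0,0,0],"delta_pos":[0,0,0],"hand":255}
    - {"angular":[0,0,0],"delta_pos":[0,0,0],"hand":255}
    - {"angular":[0,0,0],"delta_pos":[0,0,0],"hand":255}
    - {"angular":[0,0,0],"delta_pos":[0,0,0],"hand":255}
    - {"angular":[0,0,0],"delta_pos":[0,0,0],"hand":255}
    - {"angular":[0,0,0],"delta_pos":[0,0,0],"hand":255}
    - {"angular":[0,0,0],"delta_pos":[0,0,0],"hand":255}
    - {"angular":[0,0,0],"delta_pos":[0,0,0],"hand":255}
    - {"angular":[0,0,0],"delta_pos":[0,0,0],"hand":255}
  force: 50

```text
time_s: 3.25
ee_pos: [509.7, -110.8, 302.9]
orientation: [-2.858, -1.301, 0.001]
wrist_force: [-3.8, 2.6, 5.7]
grip_width: 0.127
grasp_force: 49.7
```

```bash
cat > st.py <<'E'
from cell import *
from h import *
s=state();x=R.from_rotvec(s["orientation"]).as_matrix()[:,0];y=np.degrees(np.arctan2(x[1],x[0]))
print("t %.2f yaw %.2f"%(s["time_s"],y),"reading %.2f"%(((y+180-8)/9)%40),s["ee_pos"].round(1),"F",s["wrist_force"].round(1),"M",s["wrist_torque"].round(3),"w",round(s["grip_width"],3),s["grasp_force"],"q6",s["joint_pos"][5].round(3),"tau6",s["joint_torque"][5].round(3))
E
python3 st.py
```

```text
t 3.25 yaw 48.95 reading 24.55 [ 509.7 -110.8  302.9] F [-3.8  2.6  5.7] M [ 0.357  0.552 -0.027] w 0.127 49.722599387168884 q6 0.275 tau6 -0.016
```

Call:
drive_tool:
  rows:
    - {"angular":[0,0,8],"delta_pos":[0,0,0],"hand":255}
    - {"angular":[0,0,16],"delta_pos":[0,0,0],"hand":255}
    - {"angular":[0,0,24],"delta_pos":[0,0,0],"hand":255}
    - {"angular":[0,0,32],"delta_pos":[0,0,0],"hand":255}
    - {"angular":[0,0,40],"delta_pos":[0,0,0],"hand":255}
    - {"angular":[0,0,48],"delta_pos":[0,0,0],"hand":255}
    - {"angular":[0,0,56],"delta_pos":[0,0,0],"hand":255}
    - {"angular":[0,0,64],"delta_pos":[0,0,0],"hand":255}
    - {"angular":[0,0,72],"delta_pos":[0,0,0],"hand":255}
    - {"angular":[0,0,79],"delta_pos":[0,0,0],"hand":255}
    - {"angular":[0,0,84],"delta_pos":[0,0,0],"hand":255}
    - {"angular":[0,0,86],"delta_pos":[0,0,0],"hand":255}

```text
time_s: 4.45
ee_pos: [509.6, -109.7, 302.9]
orientation: [-2.975, 1.001, 0.004]
wrist_force: [-3.7, 8.1, 8.1]
grip_width: 0.129
grasp_force: 50.1
```

Call:
drive_tool:
  rows:
    - {"angular":[0,0,0],"delta_pos":[0,0,0],"hand":255}
    - {"angular":[0,0,0],"delta_pos":[0,0,0],"hand":255}

```text
time_s: 4.65
ee_pos: [509.6, -109.7, 302.9]
orientation: [-2.977, 0.997, 0.004]
wrist_force: [-3.5, 6.9, 7.7]
grip_width: 0.126
grasp_force: 50.1
```

```bash
python3 st.py
python3 - <<'E'
from cell import *
from h import *
f=grab_frame("wrist");cv2.imwrite("pics/w3.png",f["pixels"][:,:,::-1])
E
```

```text
t 4.65 yaw -37.04 reading 15.00 [ 509.6 -109.7  302.9] F [-3.5  6.9  7.7] M [ 1.204  0.692 -0.048] w 0.126 50.09117603302002 q6 1.776 tau6 -0.028
```

View pics/w3.png

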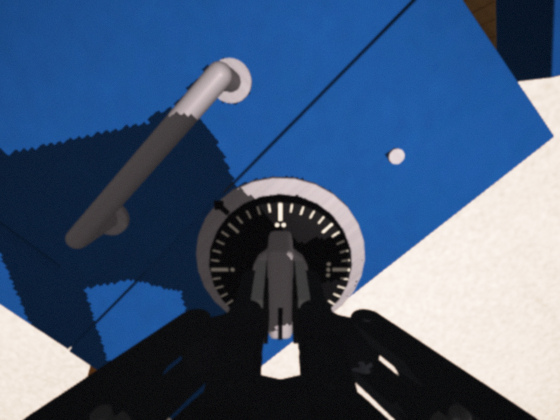

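The index is at (220,207), about half way between the 10 and 20 marks, so it reads roughly 15. I'll check numerically.

Run:
```python
from cell import *
from h import *
s=state();f=grab_frame("wrist")
for uv in((220,207),(217,203),(224,211)):
    p=onz(f,uv,114,s);v=p[:2]-[509.6,-110.2];print(p.round(1),np.hypot(*v),np.degrees(np.arctan2(v[1],v[0])))
a=f["pixels"]
pt=[onz(f,u,124,s)[:2] for u in((280,213),(226,270),(342,270))];print(pt,[np.degrees(np.arctan2(*(q-[509.6,-110.2])[::-1])) for q in pt])
# safe front edge line and slit via rays
for A,B in(((70,348),(412,0)),):
    P,Q=onz(f,A,110,s),onz(f,B,110,s);t=P-Q;print(P,Q,np.degrees(np.arctan2(-t[0],t[1])))
```

```text
[ 555.1 -103.7  114. ] 45.922368693440035 8.145234675464236
[ 557.8 -103.9  114. ] 48.572942792316475 7.474247554612686
[ 552.  -103.9  114. ] 42.864834414559986 8.397753049075723
[array([ 535.43248206, -129.72953877]), array([526.87296535, -86.2420177 ]), array([ 488.69137563, -136.98278579])] [np.float64(-37.08953787335707), np.float64(54.20956057833372), np.float64(-127.97823263687165)]
[539.81725768  41.38431672 110.        ] [ 576.88852498 -235.50759531  110.        ] 7.625614582954451
```

Reading 15.0 is confirmed with the safe's yaw at about 8°. Now left 135° to 30.

Call:
drive_tool:
  rows:
    - {"angular":[0,0,-8],"delta_pos":[0,0,0],"hand":255}
    - {"angular":[0,0,-16],"delta_pos":[0,0,0],"hand":255}
    - {"angular":[0,0,-24],"delta_pos":[0,0,0],"hand":255}
    - {"angular":[0,0,-32],"delta_pos":[0,0,0],"hand":255}
    - {"angular":[0,0,-40],"delta_pos":[0,0,0],"hand":255}
    - {"angular":[0,0,-48],"delta_pos":[0,0,0],"hand":255}
    - {"angular":[0,0,-56],"delta_pos":[0,0,0],"hand":255}
    - {"angular":[0,0,-64],"delta_pos":[0,0,0],"hand":255}
    - {"angular":[0,0,-72],"delta_pos":[0,0,0],"hand":255}
    - {"angular":[0,0,-80],"delta_pos":[0,0,0],"hand":255}
    - {"angular":[0,0,-88],"delta_pos":[0,0,0],"hand":255}
    - {"angular":[0,0,-95],"delta_pos":[0,0,0],"hand":255}

```text
time_s: 5.95
ee_pos: [509.8, -110.8, 302.9]
orientation: [-2.744, -1.529, 0.001]
wrist_force: [-2.6, 1.6, 4.7]
grip_width: 0.131
grasp_force: 49.6
```

Call:
drive_tool:
  rows:
    - {"angular":[0,0,-8],"delta_pos":[0,0,0],"hand":255}
    - {"angular":[0,0,-16],"delta_pos":[0,0,0],"hand":255}
    - {"angular":[0,0,-24],"delta_pos":[0,0,0],"hand":255}
    - {"angular":[0,0,-32],"delta_pos":[0,0,0],"hand":255}
    - {"angular":[0,0,-37],"delta_pos":[0,0,0],"hand":255}
    - {"angular":[0,0,-40],"delta_pos":[0,0,0],"hand":255}
    - {"angular":[0,0,-40],"delta_pos":[0,0,0],"hand":255}

```text
time_s: 6.65
ee_pos: [510.2, -110.9, 302.9]
orientation: [2.061, 2.37, 0.001]
wrist_force: [0.4, 2.3, 2.8]
grip_width: 0.126
grasp_force: 49.3
```

```bash
python3 st.py
```

```text
t 6.65 yaw 97.97 reading 30.00 [ 510.2 -110.9  302.9] F [0.4 2.3 2.8] M [ 0.38  -0.103  0.059] w 0.126 49.27376747131348 q6 -0.581 tau6 -0.478
```

Call:
drive_tool:
  rows:
    - {"angular":[0,0,8],"delta_pos":[0,0,0],"hand":255}
    - {"angular":[0,0,16],"delta_pos":[0,0,0],"hand":255}
    - {"angular":[0,0,24],"delta_pos":[0,0,0],"hand":255}
    - {"angular":[0,0,32],"delta_pos":[0,0,0],"hand":255}
    - {"angular":[0,0,40],"delta_pos":[0,0,0],"hand":255}
    - {"angular":[0,0,45],"delta_pos":[0,0,0],"hand":255}
    - {"angular":[0,0,48],"delta_pos":[0,0,0],"hand":255}
    - {"angular":[0,0,50],"delta_pos":[0,0,0],"hand":255}
    - {"angular":[0,0,50],"delta_pos":[0,0,0],"hand":255}

```text
time_s: 7.55
ee_pos: [509.8, -110.7, 302.9]
orientation: [-2.871, -1.273, 0.001]
wrist_force: [-4.2, 4.1, 6.0]
grip_width: 0.132
grasp_force: 49.8
```

```bash
python3 st.py
```

```text
t 7.55 yaw 47.82 reading 24.42 [ 509.8 -110.7  302.9] F [-4.2  4.1  6. ] M [0.499 0.544 0.131] w 0.132 49.782443046569824 q6 0.294 tau6 0.455
```

Call:
drive_tool:
  rows:
    - {"angular":[0,0,0.5],"delta_pos":[0,0,0],"hand":255}
    - {"angular":[0,0,1],"delta_pos":[0,0,0],"hand":255}
    - {"angular":[0,0,1.5],"delta_pos":[0,0,0],"hand":255}
    - {"angular":[0,0,2],"delta_pos":[0,0,0],"hand":255}
  force: 25

```text
time_s: 7.95
ee_pos: [509.7, -110.7, 302.9]
orientation: [-2.892, -1.224, 0.001]
wrist_force: [-3.4, 2.6, 6.8]
grip_width: 0.13
grasp_force: 49.8
```

```bash
python3 st.py
```

```text
t 7.95 yaw 45.87 reading 24.21 [ 509.7 -110.7  302.9] F [-3.4  2.6  6.8] M [0.518 0.516 0.2  ] w 0.13 49.84475791454315 q6 0.328 tau6 0.132
```

Call:
drive_tool:
  rows:
    - {"angular":[0,0,0.5],"delta_pos":[0,0,0],"hand":255}
    - {"angular":[0,0,1],"delta_pos":[0,0,0],"hand":255}

```text
time_s: 8.15
ee_pos: [509.7, -110.7, 302.9]
orientation: [-2.903, -1.199, 0.001]
wrist_force: [-3.1, 3.8, 6.5]
grip_width: 0.131
grasp_force: 49.8
```

```bash
python3 st.py
```

```text
t 8.15 yaw 44.87 reading 24.10 [ 509.7 -110.7  302.9] F [-3.1  3.8  6.5] M [0.5   0.529 0.236] w 0.131 49.833603501319885 q6 0.346 tau6 0.131
```

Call:
drive_tool:
  rows:
    - {"angular":[0,0,0.5],"delta_pos":[0,0,0],"hand":255}
    - {"angular":[0,0,1],"delta_pos":[0,0,0],"hand":255}

```text
time_s: 8.35
ee_pos: [509.7, -110.7, 302.9]
orientation: [-2.913, -1.173, 0.001]
wrist_force: [-4.3, 4.4, 6.7]
grip_width: 0.131
grasp_force: 49.9
```

```bash
python3 st.py
```

```text
t 8.35 yaw 43.87 reading 23.99 [ 509.7 -110.7  302.9] F [-4.3  4.4  6.7] M [0.474 0.549 0.234] w 0.131 49.863733649253845 q6 0.363 tau6 0.144
```

Call:
drive_tool:
  rows:
    - {"angular":[0,0,0.5],"delta_pos":[0,0,0],"hand":255}
    - {"angular":[0,0,1],"delta_pos":[0,0,0],"hand":255}

```text
time_s: 8.55
ee_pos: [509.7, -110.7, 302.9]
orientation: [-2.923, -1.148, 0.002]
wrist_force: [-2.8, 3.2, 7.2]
grip_width: 0.128
grasp_force: 49.9
```

```bash
python3 st.py
```

```text
t 8.55 yaw 42.87 reading 23.87 [ 509.7 -110.7  302.9] F [-2.8  3.2  7.2] M [0.478 0.541 0.259] w 0.128 49.85970675945282 q6 0.381 tau6 0.145
```

Call:
drive_tool:
  rows:
    - {"angular":[0,0,0.5],"delta_pos":[0,0,0],"hand":255}
    - {"angular":[0,0,1],"delta_pos":[0,0,0],"hand":255}

```text
time_s: 8.75
ee_pos: [509.7, -110.7, 302.9]
orientation: [-2.933, -1.122, 0.002]
wrist_force: [-4.0, 4.3, 5.9]
grip_width: 0.126
grasp_force: 49.9
```

```bash
python3 st.py
```

```text
t 8.75 yaw 41.87 reading 23.76 [ 509.7 -110.7  302.9] F [-4.   4.3  5.9] M [0.481 0.549 0.318] w 0.126 49.87383306026459 q6 0.398 tau6 0.146
```

Call:
drive_tool:
  rows:
    - {"angular":[0,0,0],"delta_pos":[0,0,0],"hand":255}

```text
time_s: 8.85
ee_pos: [509.7, -110.7, 302.9]
orientation: [-2.933, -1.122, 0.002]
wrist_force: [-3.7, 2.8, 6.2]
grip_width: 0.13
grasp_force: 49.9
```

```bash
python3 st.py
```

```text
t 8.85 yaw 41.87 reading 23.76 [ 509.7 -110.7  302.9] F [-3.7  2.8  6.2] M [0.561 0.565 0.188] w 0.13 49.85399007797241 q6 0.398 tau6 0.262
```

Call:
drive_tool:
  rows:
    - {"angular":[0,0,0.5],"delta_pos":[0,0,0],"hand":255}

```text
time_s: 8.95
ee_pos: [509.7, -110.7, 302.9]
orientation: [-2.938, -1.11, 0.002]
wrist_force: [-4.5, 3.6, 5.7]
grip_width: 0.128
grasp_force: 49.9
```

```bash
python3 st.py
```

```text
t 8.95 yaw 41.39 reading 23.71 [ 509.7 -110.7  302.9] F [-4.5  3.6  5.7] M [0.454 0.516 0.281] w 0.128 49.88498032093048 q6 0.407 tau6 0.078
```

Call:
drive_tool:
  rows:
    - {"angular":[0,0,0.5],"delta_pos":[0,0,0],"hand":255}

```text
time_s: 9.05
ee_pos: [509.7, -110.7, 302.9]
orientation: [-2.943, -1.097, 0.002]
wrist_force: [-4.3, 2.8, 5.7]
grip_width: 0.129
grasp_force: 49.9
```

```bash
python3 st.py
```

```text
t 9.05 yaw 40.87 reading 23.65 [ 509.7 -110.7  302.9] F [-4.3  2.8  5.7] M [0.573 0.521 0.241] w 0.129 49.87689793109894 q6 0.416 tau6 0.142
```

```bash
cat > av.py <<'E'
from cell import *
from h import *
M=[]
for i in range(4):
    M.append(state()["wrist_torque"][2])
    if i<3: grab_frame("wrist")
s=state();x=R.from_rotvec(s["orientation"]).as_matrix()[:,0]
print("yaw %.2f t %.2f"%(np.degrees(np.arctan2(x[1],x[0])),s["time_s"]),"Mz %.3f"%np.mean(M),np.round(M,3),"w",s["grip_width"].round(3))
E
python3 av.py
```

```text
Traceback (most recent call last):
  File "av.py", line 8, in <module>
    print("yaw %.2f t %.2f"%(np.degrees(np.arctan2(x[1],x[0])),s["time_s"]),"Mz %.3f"%np.mean(M),np.round(M,3),"w",s["grip_width"].round(3))
                                                                                                                   ^^^^^^^^^^^^^^^^^^^^^
AttributeError: 'float' object has no attribute 'round'
```

Call:
drive_tool:
  rows:
    - {"angular":[0,0,0.5],"delta_pos":[0,0,0],"hand":255}

```text
time_s: 9.3
ee_pos: [509.7, -110.6, 302.9]
orientation: [-2.947, -1.084, 0.002]
wrist_force: [-3.4, 3.8, 6.0]
grip_width: 0.126
grasp_force: 49.9
```

```bash
python3 av.py
```

```text
Traceback (most recent call last):
  File "av.py", line 8, in <module>
    print("yaw %.2f t %.2f"%(np.degrees(np.arctan2(x[1],x[0])),s["time_s"]),"Mz %.3f"%np.mean(M),np.round(M,3),"w",s["grip_width"].round(3))
                                                                                                                   ^^^^^^^^^^^^^^^^^^^^^
AttributeError: 'float' object has no attribute 'round'
```

Call:
drive_tool:
  rows:
    - {"angular":[0,0,0.5],"delta_pos":[0,0,0],"hand":255}

```text
time_s: 9.55
ee_pos: [509.7, -110.7, 302.9]
orientation: [-2.952, -1.071, 0.002]
wrist_force: [-4.1, 3.6, 6.7]
grip_width: 0.126
grasp_force: 49.9
```

```bash
python3 av.py
```

```text
Traceback (most recent call last):
  File "av.py", line 8, in <module>
    print("yaw %.2f t %.2f"%(np.degrees(np.arctan2(x[1],x[0])),s["time_s"]),"Mz %.3f"%np.mean(M),np.round(M,3),"w",s["grip_width"].round(3))
                                                                                                                   ^^^^^^^^^^^^^^^^^^^^^
AttributeError: 'float' object has no attribute 'round'
```

```bash
sed -i 's/s\["grip_width"\].round(3)/s["grip_width"]/' av.py; python3 av.py
```

```text
yaw 39.88 t 9.85 Mz 0.215 [0.225 0.234 0.176 0.225] w 0.12746931643859888
```

Call:
drive_tool:
  rows:
    - {"angular":[0,0,0.5],"delta_pos":[0,0,0],"hand":255}

```text
time_s: 9.95
ee_pos: [509.7, -110.6, 302.9]
orientation: [-2.957, -1.058, 0.002]
wrist_force: [-4.4, 3.5, 5.6]
grip_width: 0.129
grasp_force: 49.9
```

```bash
python3 av.py
```

```text
yaw 39.39 t 10.10 Mz 0.233 [0.288 0.254 0.135 0.254] w 0.12868825549770016
```

Call:
drive_tool:
  rows:
    - {"angular":[0,0,0.5],"delta_pos":[0,0,0],"hand":255}

```text
time_s: 10.2
ee_pos: [509.7, -110.6, 302.9]
orientation: [-2.961, -1.045, 0.002]
wrist_force: [-3.6, 4.0, 6.7]
grip_width: 0.129
grasp_force: 49.9
```

```bash
python3 av.py
```

```text
yaw 38.88 t 10.35 Mz 0.233 [0.304 0.216 0.211 0.202] w 0.12760592232371984
```

Call:
drive_tool:
  rows:
    - {"angular":[0,0,0.5],"delta_pos":[0,0,0],"hand":255}

```text
time_s: 10.45
ee_pos: [509.7, -110.6, 302.9]
orientation: [-2.966, -1.032, 0.002]
wrist_force: [-4.4, 3.2, 5.9]
grip_width: 0.125
grasp_force: 49.9
```

```bash
python3 av.py
```

```text
yaw 38.39 t 10.60 Mz 0.231 [0.263 0.228 0.196 0.238] w 0.12825707442943288
```

Call:
drive_tool:
  rows:
    - {"angular":[0,0,0.5],"delta_pos":[0,0,0],"hand":255}

```text
time_s: 10.7
ee_pos: [509.7, -110.6, 302.9]
orientation: [-2.97, -1.019, 0.002]
wrist_force: [-3.7, 4.3, 6.6]
grip_width: 0.133
grasp_force: 49.9
```

```bash
python3 av.py
```

```text
yaw 37.89 t 10.85 Mz 0.235 [0.305 0.249 0.182 0.203] w 0.12756281672883166
```

Call:
drive_tool:
  rows:
    - {"angular":[0,0,0.5],"delta_pos":[0,0,0],"hand":255}

```text
time_s: 10.95
ee_pos: [509.7, -110.6, 302.9]
orientation: [-2.975, -1.006, 0.002]
wrist_force: [-4.5, 3.3, 6.3]
grip_width: 0.131
grasp_force: 49.9
```

```bash
python3 av.py
```

```text
yaw 37.38 t 11.10 Mz 0.228 [0.262 0.238 0.204 0.208] w 0.13172165667054517
```

Call:
drive_tool:
  rows:
    - {"angular":[0,0,0.5],"delta_pos":[0,0,0],"hand":255}

```text
time_s: 11.2
ee_pos: [509.7, -110.6, 302.9]
orientation: [-2.979, -0.994, 0.002]
wrist_force: [-3.9, 4.1, 6.0]
grip_width: 0.133
grasp_force: 49.9
```

```bash
python3 av.py
```

```text
yaw 36.89 t 11.35 Mz 0.239 [0.229 0.247 0.253 0.226] w 0.1261028461081715
```

Call:
drive_tool:
  rows:
    - {"angular":[0,0,0.5],"delta_pos":[0,0,0],"hand":255}

```text
time_s: 11.45
ee_pos: [509.7, -110.6, 302.9]
orientation: [-2.983, -0.98, 0.002]
wrist_force: [-2.9, 4.1, 7.3]
grip_width: 0.129
grasp_force: 49.9
```

```bash
python3 av.py
```

```text
yaw 36.39 t 11.60 Mz 0.240 [0.263 0.226 0.215 0.257] w 0.12930350271441987
```

Call:
drive_tool:
  rows:
    - {"angular":[0,0,0.5],"delta_pos":[0,0,0],"hand":255}

```text
time_s: 11.7
ee_pos: [509.7, -110.6, 302.9]
orientation: [-2.988, -0.968, 0.002]
wrist_force: [-4.1, 4.1, 6.7]
grip_width: 0.126
grasp_force: 49.9
```

```bash
python3 av.py
```

```text
yaw 35.88 t 11.85 Mz 0.229 [0.299 0.23  0.188 0.2  ] w 0.12718569701755736
```

Call:
drive_tool:
  rows:
    - {"angular":[0,0,0.5],"delta_pos":[0,0,0],"hand":255}

```text
time_s: 11.95
ee_pos: [509.7, -110.6, 302.9]
orientation: [-2.992, -0.954, 0.002]
wrist_force: [-4.3, 4.4, 6.5]
grip_width: 0.126
grasp_force: 49.9
```

```bash
python3 av.py
```

```text
yaw 35.39 t 12.10 Mz 0.251 [0.264 0.285 0.227 0.229] w 0.12826128804556503
```

Call:
drive_tool:
  rows:
    - {"angular":[0,0,0.5],"delta_pos":[0,0,0],"hand":255}

```text
time_s: 12.2
ee_pos: [509.7, -110.6, 302.9]
orientation: [-2.996, -0.941, 0.002]
wrist_force: [-3.7, 4.1, 6.3]
grip_width: 0.126
grasp_force: 49.9
```

```bash
python3 av.py
```

```text
yaw 34.89 t 12.35 Mz 0.230 [0.274 0.236 0.223 0.185] w 0.13389169244959828
```

Call:
drive_tool:
  rows:
    - {"angular":[0,0,0.5],"delta_pos":[0,0,0],"hand":255}

```text
time_s: 12.45
ee_pos: [509.7, -110.6, 302.9]
orientation: [-3.0, -0.928, 0.002]
wrist_force: [-4.0, 4.0, 6.4]
grip_width: 0.124
grasp_force: 50.0
```

```bash
python3 av.py
```

```text
yaw 34.39 t 12.60 Mz 0.224 [0.316 0.208 0.186 0.187] w 0.13092293786757778
```

Call:
drive_tool:
  rows:
    - {"angular":[0,0,0.5],"delta_pos":[0,0,0],"hand":255}

```text
time_s: 12.7
ee_pos: [509.7, -110.6, 302.9]
orientation: [-3.004, -0.915, 0.002]
wrist_force: [-4.9, 2.7, 6.6]
grip_width: 0.128
grasp_force: 50.0
```

```bash
python3 av.py
```

```text
yaw 33.89 t 12.85 Mz 0.223 [0.266 0.231 0.174 0.222] w 0.1306683156509787
```

Call:
drive_tool:
  rows:
    - {"angular":[0,0,0.5],"delta_pos":[0,0,0],"hand":255}

```text
time_s: 12.95
ee_pos: [509.7, -110.6, 302.9]
orientation: [-3.008, -0.902, 0.002]
wrist_force: [-3.7, 3.9, 5.7]
grip_width: 0.123
grasp_force: 50.0
```

```bash
python3 av.py
```

```text
yaw 33.39 t 13.10 Mz 0.237 [0.274 0.299 0.205 0.172] w 0.12669428659661797
```

Call:
drive_tool:
  rows:
    - {"angular":[0,0,0.5],"delta_pos":[0,0,0],"hand":255}

```text
time_s: 13.2
ee_pos: [509.6, -110.6, 302.9]
orientation: [-3.012, -0.889, 0.002]
wrist_force: [-4.2, 4.6, 5.6]
grip_width: 0.128
grasp_force: 50.0
```

```bash
python3 av.py
```

```text
yaw 32.89 t 13.35 Mz 0.242 [0.331 0.192 0.25  0.195] w 0.1322705972947013
```

Call:
drive_tool:
  rows:
    - {"angular":[0,0,0.5],"delta_pos":[0,0,0],"hand":255}

```text
time_s: 13.45
ee_pos: [509.7, -110.6, 302.9]
orientation: [-3.016, -0.876, 0.002]
wrist_force: [-3.5, 4.0, 7.2]
grip_width: 0.128
grasp_force: 50.0
```

```bash
python3 av.py
```

```text
yaw 32.39 t 13.60 Mz 0.262 [0.313 0.297 0.2   0.236] w 0.13058466787988934
```

Call:
drive_tool:
  rows:
    - {"angular":[0,0,0.4],"delta_pos":[0,0,0],"hand":255}

```text
time_s: 13.7
ee_pos: [509.7, -110.6, 302.9]
orientation: [-3.019, -0.865, 0.002]
wrist_force: [-4.6, 3.7, 6.2]
grip_width: 0.13
grasp_force: 50.0
```

```bash
python3 av.py
```

```text
yaw 31.99 t 13.85 Mz 0.235 [0.287 0.226 0.248 0.178] w 0.13198943416546172
```

Call:
drive_tool:
  rows:
    - {"angular":[0,0,0.4],"delta_pos":[0,0,0],"hand":255}

```text
time_s: 13.95
ee_pos: [509.6, -110.6, 302.9]
orientation: [-3.022, -0.855, 0.002]
wrist_force: [-4.2, 3.8, 6.8]
grip_width: 0.126
grasp_force: 50.0
```

```bash
python3 av.py
```

```text
yaw 31.59 t 14.10 Mz 0.262 [0.305 0.269 0.297 0.178] w 0.126027741634055
```

Call:
drive_tool:
  rows:
    - {"angular":[0,0,0.5],"delta_pos":[0,0,0],"hand":255}

```text
time_s: 14.2
ee_pos: [509.6, -110.6, 302.9]
orientation: [-3.025, -0.842, 0.002]
wrist_force: [-4.1, 4.8, 7.1]
grip_width: 0.129
grasp_force: 50.0
```

```bash
python3 av.py
```

```text
yaw 31.09 t 14.35 Mz 0.238 [0.322 0.189 0.209 0.233] w 0.12906548582167243
```

Call:
drive_tool:
  rows:
    - {"angular":[0,0,0.5],"delta_pos":[0,0,0],"hand":255}

```text
time_s: 14.45
ee_pos: [509.6, -110.6, 302.9]
orientation: [-3.029, -0.828, 0.002]
wrist_force: [-3.6, 2.9, 6.6]
grip_width: 0.131
grasp_force: 50.0
```

```bash
python3 av.py
```

```text
yaw 30.59 t 14.60 Mz 0.256 [0.315 0.272 0.212 0.225] w 0.12735627131542837
```

Call:
drive_tool:
  rows:
    - {"angular":[0,0,0.5],"delta_pos":[0,0,0],"hand":255}

```text
time_s: 14.7
ee_pos: [509.6, -110.6, 302.9]
orientation: [-3.033, -0.815, 0.002]
wrist_force: [-4.3, 4.2, 6.8]
grip_width: 0.127
grasp_force: 50.0
```

```bash
python3 av.py
```

```text
yaw 30.09 t 14.85 Mz 0.239 [0.294 0.216 0.19  0.258] w 0.12972269398341144
```

Call:
drive_tool:
  rows:
    - {"angular":[0,0,0.5],"delta_pos":[0,0,0],"hand":255}

```text
time_s: 14.95
ee_pos: [509.6, -110.5, 302.9]
orientation: [-3.036, -0.802, 0.002]
wrist_force: [-5.4, 4.2, 6.6]
grip_width: 0.134
grasp_force: 50.0
```

```bash
python3 av.py
```

```text
yaw 29.59 t 15.10 Mz 0.265 [0.325 0.281 0.213 0.243] w 0.1252142723939402
```

Call:
drive_tool:
  rows:
    - {"angular":[0,0,0.5],"delta_pos":[0,0,0],"hand":255}

```text
time_s: 15.2
ee_pos: [509.6, -110.5, 302.9]
orientation: [-3.039, -0.789, 0.002]
wrist_force: [-4.0, 5.7, 5.6]
grip_width: 0.128
grasp_force: 50.0
```

```bash
python3 av.py
```

```text
yaw 29.09 t 15.35 Mz 0.267 [0.246 0.284 0.266 0.272] w 0.12895298697203064
```

Call:
drive_tool:
  rows:
    - {"angular":[0,0,0.5],"delta_pos":[0,0,0],"hand":255}

```text
time_s: 15.45
ee_pos: [509.6, -110.5, 302.9]
orientation: [-3.043, -0.775, 0.002]
wrist_force: [-4.8, 4.6, 6.7]
grip_width: 0.128
grasp_force: 50.0
```

```bash
python3 av.py
```

```text
yaw 28.59 t 15.60 Mz 0.257 [0.261 0.251 0.227 0.29 ] w 0.13040969332588606
```

Call:
drive_tool:
  rows:
    - {"angular":[0,0,0.5],"delta_pos":[0,0,0],"hand":255}

```text
time_s: 15.7
ee_pos: [509.6, -110.5, 302.9]
orientation: [-3.046, -0.762, 0.002]
wrist_force: [-4.7, 3.8, 7.1]
grip_width: 0.128
grasp_force: 50.0
```

```bash
python3 av.py
```

```text
yaw 28.09 t 15.85 Mz 0.265 [0.322 0.27  0.236 0.232] w 0.1324008086143662
```

Call:
drive_tool:
  rows:
    - {"angular":[0,0,0.5],"delta_pos":[0,0,0],"hand":255}

```text
time_s: 15.95
ee_pos: [509.6, -110.5, 302.9]
orientation: [-3.05, -0.749, 0.002]
wrist_force: [-4.3, 4.3, 7.7]
grip_width: 0.131
grasp_force: 50.0
```

```bash
python3 av.py
```

```text
yaw 27.59 t 16.10 Mz 0.270 [0.282 0.247 0.237 0.313] w 0.1272193103606888
```

Call:
drive_tool:
  rows:
    - {"angular":[0,0,0.5],"delta_pos":[0,0,0],"hand":255}

```text
time_s: 16.2
ee_pos: [509.6, -110.5, 302.9]
orientation: [-3.053, -0.736, 0.002]
wrist_force: [-4.6, 4.6, 6.6]
grip_width: 0.132
grasp_force: 50.0
```

```bash
python3 av.py
```

```text
yaw 27.09 t 16.35 Mz 0.277 [0.356 0.288 0.244 0.22 ] w 0.12459343856614323
```

Call:
drive_tool:
  rows:
    - {"angular":[0,0,0.5],"delta_pos":[0,0,0],"hand":255}

```text
time_s: 16.45
ee_pos: [509.6, -110.5, 302.9]
orientation: [-3.056, -0.722, 0.002]
wrist_force: [-4.6, 3.8, 7.4]
grip_width: 0.127
grasp_force: 50.0
```

```bash
python3 av.py
```

```text
yaw 26.59 t 16.60 Mz 0.281 [0.324 0.335 0.218 0.248] w 0.12615461014003906
```

Call:
drive_tool:
  rows:
    - {"angular":[0,0,0.5],"delta_pos":[0,0,0],"hand":255}

```text
time_s: 16.7
ee_pos: [509.6, -110.5, 302.9]
orientation: [-3.059, -0.709, 0.002]
wrist_force: [-4.8, 3.8, 6.3]
grip_width: 0.127
grasp_force: 50.1
```

```bash
python3 av.py
```

```text
yaw 26.10 t 16.85 Mz 0.291 [0.346 0.311 0.3   0.208] w 0.1274536348472217
```

Call:
drive_tool:
  rows:
    - {"angular":[0,0,0.5],"delta_pos":[0,0,0],"hand":255}

```text
time_s: 16.95
ee_pos: [509.6, -110.5, 302.9]
orientation: [-3.062, -0.696, 0.002]
wrist_force: [-3.9, 4.4, 7.6]
grip_width: 0.13
grasp_force: 50.0
```

```bash
python3 av.py; python3 st.py
```

```text
yaw 25.60 t 17.10 Mz 0.278 [0.271 0.342 0.264 0.235] w 0.125941362279203
t 17.10 yaw 25.60 reading 21.96 [ 509.6 -110.5  302.9] F [-4.8  4.6  6.8] M [0.69  0.689 0.235] w 0.126 50.00360727310181 q6 0.682 tau6 0.284
```

Call:
drive_tool:
  rows:
    - {"angular":[0,0,0.5],"delta_pos":[0,0,0],"hand":255}

```text
time_s: 17.2
ee_pos: [509.6, -110.5, 302.9]
orientation: [-3.065, -0.682, 0.002]
wrist_force: [-4.9, 4.5, 7.0]
grip_width: 0.132
grasp_force: 50.1
```

```bash
python3 av.py
```

```text
yaw 25.11 t 17.35 Mz 0.350 [0.372 0.373 0.339 0.315] w 0.12740493352363308
```

Call:
drive_tool:
  rows:
    - {"angular":[0,0,0.5],"delta_pos":[0,0,0],"hand":255}

```text
time_s: 17.45
ee_pos: [509.6, -110.5, 302.9]
orientation: [-3.068, -0.669, 0.002]
wrist_force: [-4.5, 4.7, 6.5]
grip_width: 0.127
grasp_force: 50.3
```

```bash
python3 av.py
```

```text
yaw 24.62 t 17.60 Mz 0.425 [0.464 0.41  0.415 0.411] w 0.12524158122519263
```

The torque rose from 0.28 to 0.425 N m at reading 21.9, which is about 5 N on the stop and was held there. Now I'll release, rise, and go over the handle.

Call:
drive_tool:
  rows:
    - {"angular":[0,0,0],"delta_pos":[0,0,0],"hand":60}
    - {"angular":[0,0,0],"delta_pos":[0,0,0],"hand":60}
    - {"angular":[0,0,0],"delta_pos":[0,0,0],"hand":60}
    - {"angular":[0,0,0],"delta_pos":[0,0,0],"hand":60}
    - {"angular":[0,0,0],"delta_pos":[0,0,0],"hand":60}
    - {"angular":[0,0,0],"delta_pos":[0,0,0],"hand":60}
    - {"angular":[0,0,0],"delta_pos":[0,0,-2],"hand":60}
    - {"angular":[0,0,0],"delta_pos":[0,0,-5],"hand":60}
    - {"angular":[0,0,0],"delta_pos":[0,0,-6],"hand":130}
    - {"angular":[0,0,0],"delta_pos":[0,0,-6],"hand":130}

```text
time_s: 18.6
ee_pos: [510.6, -111.4, 364.4]
orientation: [3.067, 0.67, 0.005]
wrist_force: [-0.9, 0.0, -0.2]
grip_width: 0.496
grasp_force: 0.0
```

```bash
python3 st.py
```

```text
t 18.60 yaw 24.64 reading 21.85 [ 510.6 -111.4  364.4] F [-0.9  0.  -0.2] M [-0.055  0.01   0.047] w 0.496 0.0 q6 0.699 tau6 0.001
```

Call:
drive_tool:
  rows:
    - {"angular":[0,0,-8],"delta_pos":[2,0.6,0],"hand":130}
    - {"angular":[0,0,-16],"delta_pos":[4,1.2,0],"hand":130}
    - {"angular":[0,0,-24],"delta_pos":[6,1.8,0],"hand":130}
    - {"angular":[0,0,-32],"delta_pos":[8.15,2.44,0],"hand":130}
    - {"angular":[0,0,-40],"delta_pos":[8.15,2.44,0],"hand":130}
    - {"angular":[0,0,-48],"delta_pos":[8.15,2.44,0],"hand":130}
    - {"angular":[0,0,-56],"delta_pos":[8.15,2.44,0],"hand":130}
    - {"angular":[0,0,-64],"delta_pos":[8.15,2.44,0],"hand":130}
    - {"angular":[0,0,-72],"delta_pos":[8.15,2.44,0],"hand":130}
    - {"angular":[0,0,-73.4],"delta_pos":[8.15,2.44,0],"hand":130}
    - {"angular":[0,0,-73.4],"delta_pos":[8.15,2.44,0],"hand":130}

```text
time_s: 19.7
ee_pos: [594.0, -99.2, 361.4]
orientation: [-2.062, -2.368, 0.001]
wrist_force: [-0.7, -1.1, -0.8]
grip_width: 0.493
grasp_force: 0.0
```

```bash
python3 st.py
python3 - <<'E'
from cell import *
from h import *
f=grab_frame("wrist");cv2.imwrite("pics/w4.png",f["pixels"][:,:,::-1])
E
```

```text
t 19.70 yaw 97.89 reading 29.99 [594.  -99.2 361.4] F [-0.7 -1.1 -0.8] M [ 0.018 -0.006  0.02 ] w 0.493 0.0 q6 -0.5 tau6 -0.39
```

View pics/w4.png

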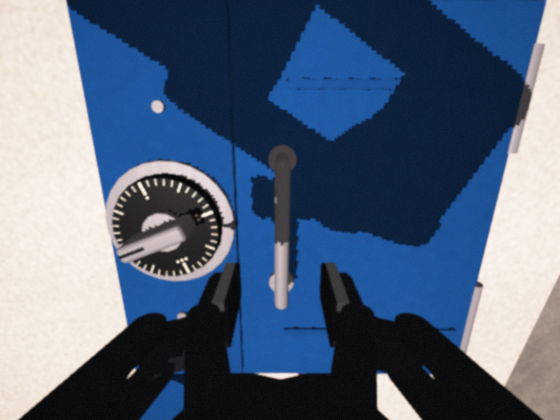

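The handle bar runs upright at column 282, centred between the fingers, and the dial's index is near 22. Descending and gripping.

Call:
drive_tool:
  rows:
    - {"angular":[0,0,0],"delta_pos":[0,0,3],"hand":130}
    - {"angular":[0,0,0],"delta_pos":[0,0,5],"hand":130}
    - {"angular":[0,0,0],"delta_pos":[0,0,6.5],"hand":130}
    - {"angular":[0,0,0],"delta_pos":[0,0,6.5],"hand":130}
    - {"angular":[0,0,0],"delta_pos":[0,0,6.5],"hand":255}
    - {"angular":[0,0,0],"delta_pos":[0,0,6.5],"hand":255}
    - {"angular":[0,0,0],"delta_pos":[0,0,6.5],"hand":255}
    - {"angular":[0,0,0],"delta_pos":[0,0,6.5],"hand":255}
    - {"angular":[0,0,0],"delta_pos":[0,0,6.5],"hand":255}
    - {"angular":[0,0,0],"delta_pos":[0,0,6.5],"hand":255}
  force: 40

```text
time_s: 20.75
ee_pos: [594.5, -99.5, 299.1]
orientation: [2.059, 2.37, 0.0]
wrist_force: [-2.8, -0.3, 6.2]
grip_width: 0.096
grasp_force: 39.4
```

```bash
python3 st.py
cat > arc.py <<'E'
# tool-frame shifts for the arc; tool y tangent plane: tilt tool by k*theta
from h import *
from cell import *
s=state();R0=R.from_rotvec(s["orientation"]).as_matrix();p0=s["ee_pos"]
c,sn=np.cos(np.radians(8)),np.sin(np.radians(8));X=np.array([c,sn,0]);Y=np.array([-sn,c,0]);Z=np.array([0,0,1.])
h0=np.array([509.7,-110.5,110])+X*85+Z*30;hinge=h0+X*163-Z*30
for th in range(5,61,5):
    Q=R.from_rotvec(Y*np.radians(th)).as_matrix()   # opening about +Y: front (-X) goes up
    T=R.from_rotvec(Y*np.radians(.6*th)).as_matrix()
    d=Q@(h0-hinge)+hinge-h0
    p=p0+d+(T-np.eye(3))@(p0-h0)
    print(th,(R0.T@(p-p0)/10).round(2),np.degrees(R.from_matrix(R0.T@T@R0).as_rotvec()).round(1),"d",d.round(0),"p",p.round(0))
E
python3 arc.py
```

```text
t 20.75 yaw 98.03 reading 30.00 [594.5 -99.5 299.1] F [-2.8 -0.3  6.2] M [-0.076  0.567 -0.088] w 0.096 39.35357451438904 q6 -0.503 tau6 -0.087
5 [-0.    1.16 -1.38] [ 3.  0. -0.] d [ 3.  0. 14.] p [606. -98. 313.]
10 [-0.    2.43 -2.69] [ 6.  0. -0.] d [ 8.  1. 28.] p [619. -96. 326.]
15 [-0.01  3.83 -3.91] [ 9.  0. -0.] d [13.  2. 41.] p [632. -94. 338.]
20 [-0.01  5.32 -5.03] [12.  0. -0.] d [20.  3. 54.] p [647. -92. 349.]
25 [-0.01  6.92 -6.04] [15.  0. -0.] d [28.  4. 66.] p [663. -90. 360.]
30 [-0.01  8.61 -6.94] [18.  0. -0.] d [36.  5. 77.] p [680. -88. 369.]
35 [-1.000e-02  1.038e+01 -7.720e+00] [21.  0. -0.] d [46.  6. 88.] p [697. -85. 376.]
40 [-1.000e-02  1.222e+01 -8.370e+00] [24.  0. -0.] d [57.  8. 98.] p [715. -83. 383.]
45 [-0.02 14.13 -8.87] [27.  0. -0.] d [ 68.  10. 106.] p [734. -80. 388.]
50 [-0.02 16.08 -9.24] [30.  0. -0.] d [ 80.  11. 114.] p [754. -77. 392.]
55 [-0.02 18.08 -9.46] [33.  0. -0.] d [ 93.  13. 121.] p [773. -74. 394.]
60 [-2.00e-02  2.01e+01 -9.52e+00] [36.  0. -0.] d [106.  15. 126.] p [793. -72. 395.]
```

Call:
drive_tool:
  rows:
    - {"angular":[1.5,0,0],"delta_pos":[0,0.56,-0.7],"hand":255}
    - {"angular":[3,0,0],"delta_pos":[0,1.16,-1.38],"hand":255}
    - {"angular":[3,0,0],"delta_pos":[0,1.16,-1.38],"hand":255}

```text
time_s: 21.05
ee_pos: [605.9, -98.0, 311.3]
orientation: [-2.037, -2.345, 0.064]
wrist_force: [-2.1, -3.1, -0.9]
grip_width: 0.1
grasp_force: 40.4
```

```bash
python3 st.py
```

```text
t 21.05 yaw 98.04 reading 30.00 [605.9 -98.  311.3] F [-2.1 -3.1 -0.9] M [-0.486  0.464 -0.028] w 0.1 40.43674349784851 q6 -0.479 tau6 0.031
```

Run:
```python
from h import *
c,sn=np.cos(np.radians(8)),np.sin(np.radians(8));r=np.hypot(163,30);a0=np.arctan2(30,163);L=159
def pose(th):
    t=np.radians(th);k=.6*t   # (safe x, z) of tcp
    return np.array([-r*np.cos(a0+t)+L*np.sin(k), r*np.sin(a0+t)+L*np.cos(k)]),k
p0,k0=pose(5)
ax=np.array([np.cos(k0),-np.sin(k0)]) ; az=-np.array([np.sin(k0),np.cos(k0)]) # tool y, tool z
for th in range(9,58,4):
    p,k=pose(th);d=p-p0;print(th,round(np.degrees(k-k0),1),round(d@ax/10,2),round(d@az/10,2))
```

```text
9 2.4 0.95 -1.11
13 4.8 1.98 -2.16
17 7.2 3.09 -3.16
21 9.6 4.26 -4.1
25 12.0 5.5 -4.97
29 14.4 6.8 -5.78
33 16.8 8.16 -6.5
37 19.2 9.58 -7.15
41 21.6 11.04 -7.72
45 24.0 12.55 -8.19
49 26.4 14.09 -8.58
53 28.8 15.67 -8.88
57 31.2 17.27 -9.08
```

Call:
drive_tool:
  rows:
    - {"angular":[2.4,0,0],"delta_pos":[0,0.95,-1.11],"hand":255}
    - {"angular":[4.8,0,0],"delta_pos":[0,1.98,-2.16],"hand":255}
    - {"angular":[7.2,0,0],"delta_pos":[0,3.09,-3.16],"hand":255}
    - {"angular":[9.6,0,0],"delta_pos":[0,4.26,-4.1],"hand":255}
    - {"angular":[12,0,0],"delta_pos":[0,5.5,-4.97],"hand":255}
    - {"angular":[14.4,0,0],"delta_pos":[0,6.8,-5.78],"hand":255}
    - {"angular":[16.8,0,0],"delta_pos":[0,8.16,-6.5],"hand":255}
    - {"angular":[19.2,0,0],"delta_pos":[0,9.58,-7.15],"hand":255}
    - {"angular":[21.6,0,0],"delta_pos":[0,11.04,-7.72],"hand":255}
    - {"angular":[24,0,0],"delta_pos":[0,12.55,-8.19],"hand":255}
    - {"angular":[26.4,0,0],"delta_pos":[0,14.09,-8.58],"hand":255}
    - {"angular":[28.8,0,0],"delta_pos":[0,15.67,-8.88],"hand":255}

```text
time_s: 22.25
ee_pos: [764.5, -76.5, 392.6]
orientation: [-1.781, -2.045, 0.591]
wrist_force: [-11.2, -7.5, 3.3]
grip_width: 0.098
grasp_force: 39.4
```

```bash
python3 st.py;  python3 - <<'E'
from cell import *
from h import *
f=grab_frame("side");cv2.imwrite("pics/s5.png",f["pixels"][:,:,::-1])
E
```

```text
t 22.25 yaw 97.90 reading 29.99 [764.5 -76.5 392.6] F [-11.2  -7.5   3.3] M [-0.973  1.737  0.455] w 0.098 39.39740717411041 q6 -0.41 tau6 0.079
```

View pics/s5.png

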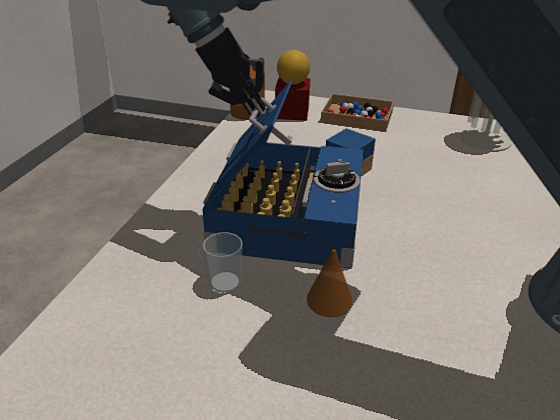

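The lid stands open at about 53° with the contents visible and the bystanders in place. Releasing and backing off along the tool axis.

Call:
drive_tool:
  rows:
    - {"angular":[0,0,0],"delta_pos":[0,0,0],"hand":160}
    - {"angular":[0,0,0],"delta_pos":[0,0,0],"hand":160}
    - {"angular":[0,0,0],"delta_pos":[0,0,0],"hand":160}
    - {"angular":[0,0,0],"delta_pos":[0,0,0],"hand":160}
    - {"angular":[0,0,0],"delta_pos":[0,0,0],"hand":160}
    - {"angular":[0,0,0],"delta_pos":[0,0,-1],"hand":160}
    - {"angular":[0,0,0],"delta_pos":[0,0,-3],"hand":160}
    - {"angular":[0,0,0],"delta_pos":[0,0,-6],"hand":160}
    - {"angular":[0,0,0],"delta_pos":[0,0,-9],"hand":160}
    - {"angular":[0,0,0],"delta_pos":[0,0,-10],"hand":160}
    - {"angular":[0,0,0],"delta_pos":[0,0,-10],"hand":160}
    - {"angular":[0,0,0],"delta_pos":[0,0,-10],"hand":160}

```text
time_s: 23.5
ee_pos: [817.5, -67.7, 475.9]
orientation: [-1.782, -2.052, 0.585]
wrist_force: [-0.1, 1.5, -0.8]
grip_width: 0.368
grasp_force: 0.0
```

```bash
python3 st.py;  python3 - <<'E'
from cell import *
from h import *
f=grab_frame("side");cv2.imwrite("pics/s6.png",f["pixels"][:,:,::-1])
E
```

```text
t 23.50 yaw 98.06 reading 30.01 [817.5 -67.7 475.9] F [-0.1  1.5 -0.8] M [ 0.045 -0.244  0.016] w 0.368 0.0 q6 -0.462 tau6 -0.012
```

View pics/s6.png

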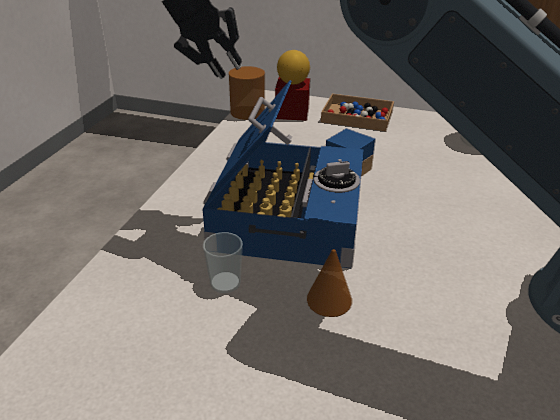

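The lid stands open by itself, its front edge at (290,88) as before, and the gripper is clear of everything. Handing in.

```bash
python3 -c "
from cell import *
print(hand_in())"
```

```text
the job is handed in; nothing more can be done
None
```

The safe is open and the job is handed in (no verdict shown): dialled 15–30–21.9, with about 5 N estimated on the bolt stop. The lid stands by itself at about 53°, the arm is clear, and no bystander looks moved.

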